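Stand a marker in a photo stand and hold up the backdrop flap

TASK

Get the small photo stand ready for a picture of the marker: take the marker out of the wooden block and drop it, cap up, into the stand's narrow black tube so that it stands on the bottom, and let go. Then take the red bar of the white backdrop flap, swing the flap up to its balance point, straight upright, and finish while still holding it there; the program ends with the gripper on the flap, which would fall if released. Never let the flap slam, tip well over towards the marker or touch it, and leave the brush in its hole.

Things in the scene. Friction and masses are not known exactly. Their poses are not given: they have to be found in the camera images.
- marker: white marker with a black cap, barrel 122 mm long, 14 g, standing loosely upright, cap up, in a hole of the wooden block, top 129 mm above the desk. Its -y axis runs along the barrel to the cap; 12 mm thick along its x, 16 mm along its z; origin at mid-length on the barrel's surface, 8 mm (along +z) from the centre line. (Another marker and brush lie flat far back: clutter.)
- marker_top (a point): centre of the marker's cap end face; grip the barrel some 20 to 35 mm below it
- marker_foot (a point): centre of the marker's lower end face, 122 mm from marker_top
- brush: flat anti-static brush, 155 mm long, 18 x 8 mm, orange handle, standing in the other hole of the block; to be left alone. Its y axis runs along it; origin at mid-length
- pen_block: fixed wooden block 46 x 100 x 42 mm (its x, y, z), origin at the centre of its underside on the desk; two square 22 mm holes 36 mm deep, centred at y = +26 mm and -26 mm on its top; the marker stands in one and the brush in the other. Right of the desk a 0.58 m tall stack of trays begins at the line from x 0.45, y -0.27 to x 0.70, y -0.02: draw the arm back and swing round in front of it
- photo_stand: fixed grey photo stand on the desk, base 132 x 88 x 10 mm (its x, y), origin in the base's underside; -x is its front. Black upright tube at x = -45 mm, hinge of the flap at x = +10 mm, 30 mm above the desk, along the stand's y; two thin rest posts with rubber tips behind the hinge, on which the flap leans at the start
- socket_mouth (a point): centre of the mouth of the black tube, 58 mm above the desk; bore 24 mm across (a little wider at the rim), outside 37 mm across, 46 mm deep
- socket_floor (a point): centre of the floor inside the tube, 12 mm above the desk; the marker's foot stands here when seated, its cap end then 134 mm above the desk
- flap_hinge (a point): point on the flap's hinge axis at mid-width, 30 mm above the desk; the hinge axis is the stand's y axis
- flap_bar (a point): centre of the red round bar, 10 mm thick, 64 mm long, parallel to the hinge axis and 132 mm from it, on two legs 50 mm apart; below it a 27 mm high open window down to the white plate (4 mm thick), where a finger fits. At the start 122 mm above the desk and 95 mm behind the hinge; flap upright: 162 mm, over the hinge. It can turn between the pads as the flap swings
- flap (a joint): angle of the white flap: 0 leaning back on the rest posts (0.8 rad behind vertical), 0.8 straight upright, which is its balance point; growing as it swings up and forward towards the marker, stop at 1.6. The hinge is nearly free, with no spring: below 0.8 the flap (90 g) falls back, above it falls forward onto the marker
Not all that is in view belongs to the job. Leave any green look-alike of the marker alone.

How it is judged (in metres and radians):
On the way:
1. the marker stands cap up on the floor of the black tube and is released, the flap still leaning back (horizontal distance between marker_foot and socket_floor below 0.01 m and z of marker_foot in the frame of socket_floor below 0.006 m and height (world z) of marker_top above 0.11 m and contact force between the fingers and marker below 0.05 N and value of joint flap below 0.15 rad), for 0.3 s.
At the end, for the whole second after the job is handed in: the marker stands cap up in the tube, foot within 6 mm of its floor, not touched by the fingers; the fingers hold the flap (over 0.3 N) at rest within 0.07 rad of its upright balance point, and the flap does not touch the marker (horizontal distance between marker_foot and socket_floor below 0.01 m and z of marker_foot in the frame of socket_floor below 0.006 m and height (world z) of marker_top above 0.11 m and contact force between the fingers and marker below 0.05 N and value of joint flap between 0.73 and 0.87 rad and velocity of joint flap between -0.1 and 0.1 rad/s and contact force between the fingers and flap above 0.3 N and contact force between marker and flap below 0.02 N); the arm keeps its last pose, push and grip.
It fails at once if the flap slams (turns faster than 4 rad/s) (velocity of joint flap above 4 rad/s or velocity of joint flap below -4 rad/s).
It fails at once if the flap tips more than 0.3 rad past upright towards the marker (value of joint flap above 1.1 rad).
It fails at once if the flap touches the marker (contact force between marker and flap above 0.1 N).
It fails at once if the brush is pulled out or knocked out of its hole (distance of brush from where it was at the start of the episode above 0.03 m).
It also fails if it takes over 62 s, if anything falls off the work surface, if the arm or the gripper's body presses on something with over 40 N, if the wrist force passes 120 N, or if a joint passes its speed limit or range.

ROBOT

A 6-joint arm with a two-finger parallel gripper is mounted at the origin on a cart in front of the work surface, level with it; the furniture and walls round the work are solid. World frame = base frame: x ahead of the robot, y to its left, z up, the work surface at z = 0. Lengths are in mm, angles in rad, forces in N, time in s.
With the tool pointing down it reaches from about 350 to 975 mm from the base axis. Payload 7.1 kg.
Tool frame: the origin (TCP) lies at the very end of the fingers, on their centre line; the grasp point (between the pads) lies 19 mm behind it; z points along the fingers, y is the direction in which the jaws open and shut (so a half turn about z gives the same grasp; the last joint's range is limited). The gripper opens to 88 mm and grips with 3 to 60 N. Pads are 20 mm wide; open, the fingers measure 115 mm over their backs; the gripper's body (75 mm by 178 mm) begins 61 mm behind the grasp point.
Start: joints at [-0.821, 0.423, 1.63, -0, 1.089, -0.019], TCP at [434.552, -449.188, 222.675] pointing down, gripper open.
Joint ranges: [-3, 3], [-0.9, 2.11], [0.09, 2.58], [-1.31, 4.45], [0.11, 2.69], [-2.54, 2.54]. Speed limits (rad/s): [2.39, 2.39, 3.01, 3.14, 3.14, 3.14].

INTERFACE

Orientations are given as a rotation vector (axis times angle).
In Python, from workcell import monitor, vision, order, find_in, regions_of, place_of gives the robot as it stands. The module is installed in compiled form; this text tells all that it offers.
- The arm moves only by the tool carry_out, never from a script. Its argument "targets" is a list of rows, each a list of 3 entries, a list of its own where there are three numbers: the turn, a rotation vector about the world's x, y, z in degrees, then the shift along the world's x, y, z in mm, then the finger opening in mm, from 0 to 87.8. In form: [[[rx, ry, rz], [x, y, z], hand], ...]. A call has 1 to 10 rows; each row is the pose to reach, as a shift and turn from the pose commanded when the call began; what a row does not reach only later rows make up. A row lasts 1/12 s, in which the tool goes at most 41.7 mm and 7.16 degrees, less where a joint would pass 70% of its speed; a pose out of reach is approached as far as the arm can. A call with a gripper value outside its range is refused whole. The fingers move at their own pace and stop on an object; the grip force is fixed at half the most. Time passes only in rows, so rows that repeat a pose let the fingers close. It gives the time, the measured TCP pose, the force and the opening at its end, in the units of the state.
- monitor.get_obs(): the state, without advancing time (a new reading comes with each control period).
- vision.get_image(name): name is "side" or "top" or "wrist"; returns the picture (480x640x3 uint8, red, green, blue); there is no depth.
- vision.camera_model(name): a dict with "K" (3x3 intrinsics, pixels), "rvec" (rotation vector, rad) and "tvec" (3), from world to camera coordinates, as OpenCV has them. Camera axes: x right, y down, z forward; pixel columns grow to the right and rows downward; lengths in mm; the calibration is good to about 2 mm. A picture is of the moment at which its call begins: read the wrist's pose just before it. camera_model takes no time and is no camera call; for the wrist camera it gives the pose at the moment of the call.
- order.close_job(): hands the job in, once; it reports no verdict.
Trained networks look in the newest picture that a camera, given by its name, has taken for a name from the list of things; names that differ only in an ending like _2 or _b are one class to them, and where a whole thing is asked for, a point or a joint stands for the part that bears it (a point fixed in the world has none). Each returns a list of dicts, best first, with "confidence" (0 to 1); they miss things now and then, are a little off and sometimes report something else, mostly with a low value. They report only what shows in the picture. A call takes as long as a camera call. They do not tell look-alikes from the thing itself.
- find_in(query, camera): "point" ([x, y, z] in mm, in the coordinates of the camera as it stood for that picture, good to about 4 mm: the middle of the surface that is visible of it).
- regions_of(query, camera): "mask" (480x640 bool, what is visible of it).
- place_of(query, camera): "point" ([x, y, z] in mm, in the coordinates of the camera as it stood for that picture, good to about 4 mm: a listed point, or the origin of a listed thing).
The state is a dict: "t": time; "qpos": joint angles; "qvel": joint speeds; "joint_torque": joint torques, N m; "ee_pos": TCP position; "orientation": TCP orientation; "ft_force": force on the tool from outside, world axes, zero at the start; "moment": the same for the moment, N m; "width": finger opening in mm.
Only numpy, scipy, OpenCV 4.12 (cv2) and the standard library are available. Lean on these libraries where they do the work, as an engineer would, in place of code of your own. Each camera call takes 0.05 s, during which the arm holds its last target.

## Working session

There is one attempt and no reset: what is moved stays moved. The work goes in short steps, Python scripts to look and compute and a tool call to move; the robot and the scene stay as the last step left them, time stands still between calls to the robot, and variables do not carry over. Pictures are saved under pics/ and viewed, and the job is handed in when it is done.

Besides the shell and the picture viewer there is one more tool, called after "Call:" in YAML: its name, and indented under it one key for each argument. carry_out: Moves the arm, as the interface text tells. Its arguments: {"type":"object","properties":{"targets":{"type":"array","items":{"type":"array"}}},"required":["targets"]}

```bash
mkdir -p pics; cat > h.py <<'E'
from workcell import monitor, vision, order, find_in, regions_of, place_of
import numpy as np, cv2
def cm(n):
    c=vision.camera_model(n); R=cv2.Rodrigues(np.array(c["rvec"],float))[0]
    return np.array(c["K"]),R,np.array(c["tvec"],float).ravel()
def w(n,p,c=None):
    K,R,t=c or cm(n); return R.T@(np.array(p)-t)
def proj(n,P,c=None):
    K,R,t=c or cm(n); q=K@(R@np.array(P,float)+t); return q[:2]/q[2]
def plane(n,uv,z,c=None):
    K,R,t=c or cm(n); C=-R.T@t; d=R.T@np.linalg.inv(K)@np.array([uv[0],uv[1],1.]); return C+d*(z-C[2])/d[2]
def save(n,f,crop=None,s=1):
    im=vision.get_image(n)[:,:,::-1]
    if crop: a,b,c,d=crop; im=im[b:d,a:c]
    if s!=1: im=cv2.resize(im,None,fx=s,fy=s,interpolation=cv2.INTER_CUBIC)
    cv2.imwrite('pics/'+f,im)
E
python3 - <<'E'
from h import *
np.set_printoptions(precision=1,suppress=True)
o=monitor.get_obs(); print(o)
for n in ["top","side","wrist"]:
    save(n,n+"0.png")
    for q in ["marker_top","marker_foot","brush","pen_block","socket_mouth","socket_floor","photo_stand","flap_hinge","flap_bar"]:
        try:
            for r in place_of(q,n)[:3]: print(n,q,round(r["confidence"],2),w(n,r["point"]),proj(n,w(n,r["point"])))
        except Exception as e: print(n,q,e)
E
```

```text
{'t': 0.0, 'qpos': array([-0.8,  0.4,  1.6, -0. ,  1.1, -0. ]), 'qvel': array([ 0.,  0., -0., -0., -0.,  0.]), 'joint_torque': array([  0. , -54.5, -27.4,   0.1,   0. ,  -0. ]), 'ee_pos': array([ 434.2, -448.8,  221.9]), 'orientation': array([-2.9, -1.2,  0. ]), 'ft_force': array([-0.3, -0. ,  0.5]), 'moment': array([ 0.,  0., -0.]), 'width': 87.5961643808029}
top marker_top 0.6 [504.5 224.6 126.5] [324.9 262.3]
top marker_top 0.6 [390.7 197.7 122.6] [338.5 324.1]
top marker_foot 0.54 [395.  193.8  -3.3] [338.3 321.1]
top marker_foot 0.53 [650.8 219.5  58.7] [328.3 196.4]
top marker_foot 0.51 [478.4 207.2  -3.6] [332.5 281.7]
top brush 0.39 [461.1 181.4  76. ] [346.3 287.6]
top brush 0.22 [500.8 221.7  64.8] [326.2 267.8]
top pen_block 0.64 [479.5 202.9  -0.2] [334.6 281.1]
top socket_mouth 0.57 [651.4 216.6  58.4] [329.7 196.2]
top socket_floor 0.72 [652.7 215.8  13.9] [329.8 201.1]
top socket_floor 0.2 [538.5 310.4 117.7] [280.3 244.5]
top photo_stand 0.58 [617.9 245.6   2.6] [315.9 217.5]
top flap_hinge 0.61 [610.4 249.4  28. ] [313.9 218.3]
top flap_bar 0.7 [537.5 311.7 119.8] [279.5 244.8]
side marker_top 0.86 [386.4 194.5 125. ] [401.9 227.9]
side marker_top 0.67 [497.3 225.1 129.5] [336.1 236.5]
side marker_foot 0.61 [390.4 191.6   1.7] [396.  292.8]
side marker_foot 0.22 [497.6 224.8  66.3] [336.1 272.2]
side brush 0.77 [463.4 177.8  81.6] [353.3 249.9]
side pen_block 0.67 [535.9 315.8 127.7] [315.5 265.5]
side pen_block 0.64 [484.3 209.4  -3.5] [343.2 303.9]
side socket_mouth 0.85 [648.3 212.8  60.9] [242.5 276.7]
side photo_stand 0.9 [616.3 247.8   2.4] [264.4 318.1]
side flap_hinge 0.65 [608.9 249.4  28.7] [268.  304.3]
side flap_bar 0.93 [537.5 312.7 127.9] [314.3 264.4]
```

View pics/top0.png

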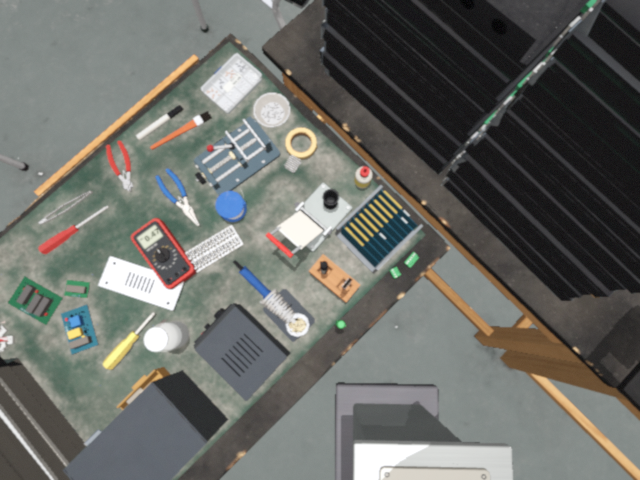

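View pics/side0.png

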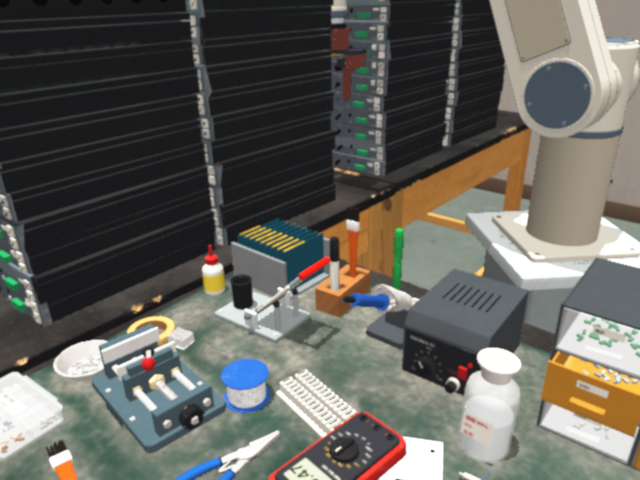

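```bash
python3 - <<'E'
from h import *
save("top","topc.png",(250,160,410,340),3)
save("side","sidec.png",(210,180,430,340),3)
for n in ("top","side"):
    K,R,t=cm(n); print(n,K[0,0],-R.T@t,R[2])
E
```

```text
top 446.7637654411075 [404.60314992 226.22657257 960.90798142] [ 0.16264409  0.00899956 -0.98664376]
side 535.6226639443071 [575.91877316 981.62243921 473.3387911 ] [-0.06575    -0.90167444 -0.42738759]
```

View pics/topc.png

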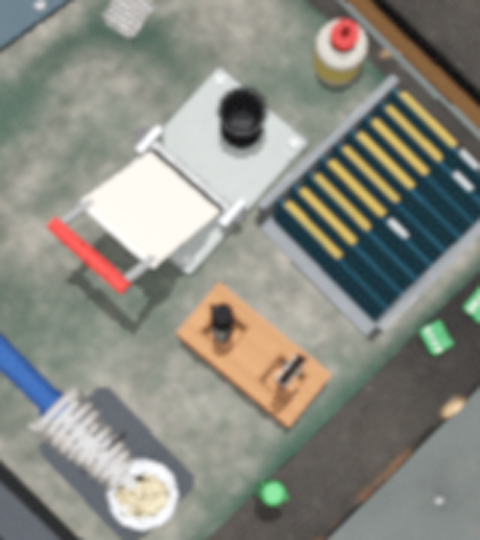

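View pics/sidec.png

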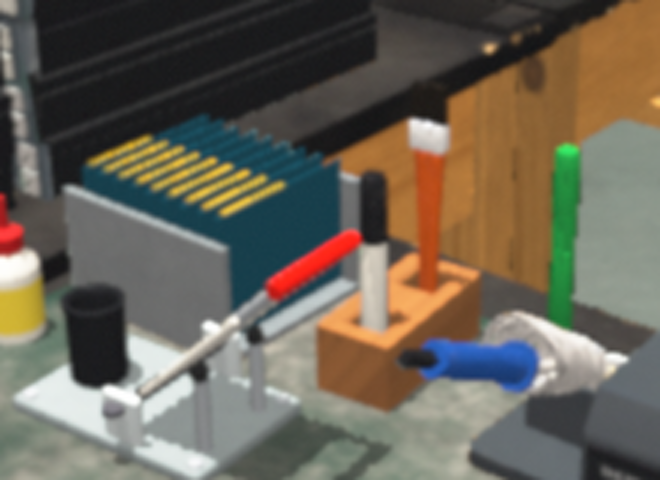

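The marker candidates are the white barrel with black cap in the block (top 324,263; side 336,237) and the green look-alike in front of it (top 341,324; side 400,230). The white one with the black cap, standing in the wooden block's hole, fits the description, and the enlarged crops confirm it. Next I'll plan the retract and swing.

```bash
python3 - <<'E'
from h import *
np.set_printoptions(precision=1,suppress=True)
o=monitor.get_obs(); T=cv2.Rodrigues(o["orientation"])[0]; print(T)
K,R,t=cm("wrist"); C=-R.T@t; print("cam in tool",T.T@(C-o["ee_pos"]), "axes in tool",(R@T))
s=np.array([434.552,-449.188,222.675])
for i in range(15):
    a=np.radians(-46+5*i); r=400
    print([0,0,round(94/14*i,1)],np.round([r*np.cos(a)-s[0],r*np.sin(a)-s[1]]))
# refine by masks
for n in ("top","side"):
    for q in ("marker","flap","photo_stand","brush","pen_block"):
        vision.get_image(n)
        for r in regions_of(q,n)[:2]:
            m=r["mask"]; ys,xs=np.nonzero(m); 
            if len(xs): print(n,q,round(r["confidence"],2),len(xs),xs.min(),xs.max(),ys.min(),ys.max())
E
```

```text
[[ 0.7  0.7 -0. ]
 [ 0.7 -0.7  0. ]
 [ 0.  -0.  -1. ]]
cam in tool [  83.3   -0.9 -161.1] axes in tool [[-0.   1.   0. ]
 [-1.   0.  -0.3]
 [-0.3 -0.   1. ]]
[0, 0, 0.0] [-157.  161.]
[0, 0, 6.7] [-133.  187.]
[0, 0, 13.4] [-111.  214.]
[0, 0, 20.1] [-92. 243.]
[0, 0, 26.9] [-75. 274.]
[0, 0, 33.6] [-61. 306.]
[0, 0, 40.3] [-50. 339.]
[0, 0, 47.0] [-42. 373.]
[0, 0, 53.7] [-37. 407.]
[0, 0, 60.4] [-35. 442.]
[0, 0, 67.1] [-36. 477.]
[0, 0, 73.9] [-39. 512.]
[0, 0, 80.6] [-46. 546.]
[0, 0, 87.3] [-56. 579.]
[0, 0, 94.0] [-69. 612.]
top marker 0.5 2915 267 350 183 255
top marker 0.47 56 336 344 320 328
top flap 0.81 1358 267 325 208 256
top flap 0.18 1004 309 359 255 301
top photo_stand 0.79 2880 267 350 183 256
top photo_stand 0.41 1325 266 325 209 255
top pen_block 0.58 979 310 358 255 301
side marker 0.95 545 393 403 228 289
side marker 0.74 503 330 340 236 290
side flap 0.98 560 255 329 257 312
side photo_stand 0.85 3783 215 330 257 342
side brush 0.73 659 347 359 206 277
side pen_block 0.73 1589 315 370 265 317
```

Call:
carry_out:
  targets:
    - [[0,0,0],[-26,27,15],87]
    - [[0,0,0],[-52,54,30],87]
    - [[0,0,0],[-78,81,45],87]
    - [[0,0,0],[-104,108,60],87]
    - [[0,0,0],[-130,135,75],87]
    - [[0,0,0],[-157,161,90],87]
    - [[0,0,0],[-133,187,90],87]
    - [[0,0,0],[-111,214,90],87]
    - [[0,0,0],[-92,243,90],87]
    - [[0,0,0],[-75,274,90],87]

```text
t: 3.43
ee_pos: [360.3, -174.3, 313.4]
orientation: [2.912, 1.175, 0.002]
ft_force: [0.5, -0.3, -0.1]
width: 87.0
```

Call:
carry_out:
  targets:
    - [[0,0,0],[14,32,0],87]
    - [[0,0,0],[25,65,0],87]
    - [[0,0,0],[33,99,0],87]
    - [[0,0,0],[38,133,0],87]
    - [[0,0,0],[40,168,0],87]
    - [[0,0,0],[39,203,0],87]
    - [[0,0,0],[36,238,0],87]
    - [[0,0,0],[29,272,0],87]
    - [[0,0,2],[19,305,0],87]
    - [[0,0,4],[6,338,0],87]

```text
t: 4.27
ee_pos: [365.2, 164.5, 313.0]
orientation: [2.868, 1.281, 0.001]
ft_force: [1.1, -0.1, 0.1]
width: 86.6
```

Call:
carry_out:
  targets:
    - [[0,0,0],[35,12,10],87]
    - [[0,0,0],[70,24,20],87]
    - [[0,0,0],[105,36,20],87]
    - [[0,0,0],[105,36,20],87]
    - [[0,0,0],[105,36,20],87]

```text
t: 4.68
ee_pos: [471.2, 199.2, 332.0]
orientation: [-2.869, -1.279, 0.002]
ft_force: [0.5, -0.5, -0.1]
width: 86.9
```

```bash
python3 - <<'E'
from h import *
np.set_printoptions(precision=1,suppress=True)
o=monitor.get_obs(); print(o["ee_pos"])
n="wrist"
save(n,"w1.png"); c=cm(n)
print(-c[1].T@c[2])
for q in ["marker_top","marker_foot","brush","pen_block","socket_mouth","socket_floor","flap_hinge","flap_bar"]:
    for r in place_of(q,n)[:2]: print(q,round(r["confidence"],2),w(n,r["point"],c),proj(n,w(n,r["point"],c),c))
E
```

```text
[471.2 199.2 332. ]
[525.4 261.3 492.9]
marker_top 0.57 [497.  225.2 126.9] [328.8 172. ]
marker_foot 0.76 [390.  193.   -3.2] [287.4 227.6]
marker_foot 0.64 [604. 251.  29.] [380.5  84.9]
brush 0.83 [457.3 181.8  79.6] [327.8 217. ]
pen_block 0.71 [476.1 201.8  -2.8] [328. 183.]
pen_block 0.54 [495.8 226.    4.6] [326.9 160.5]
socket_mouth 0.68 [646.  214.4  53. ] [433.   81.9]
socket_floor 0.74 [653.4 214.5  11.3] [428.2  81.2]
flap_hinge 0.88 [604.2 252.7  26.7] [379.5  83.8]
flap_hinge 0.74 [647.9 215.1  55. ] [434.5  79.9]
flap_bar 0.79 [537.5 314.5 119.7] [297.8  71.7]
```

View pics/w1.png

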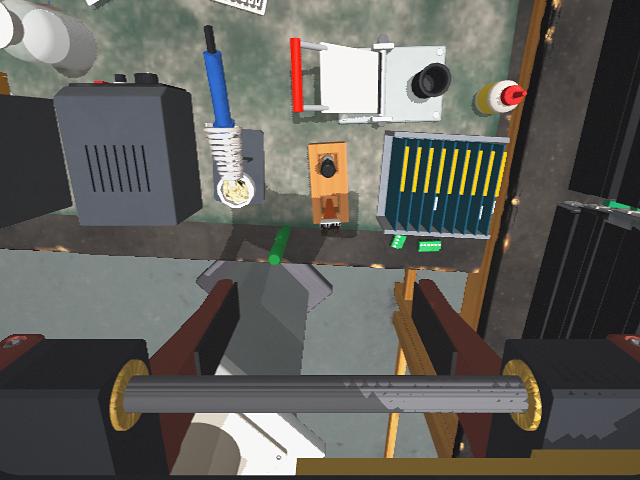

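```bash
python3 - <<'E'
from h import *
save("wrist","w1c.png",(285,25,455,235),4*0.7)
E
```

```text
(no output)
```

View pics/w1c.png

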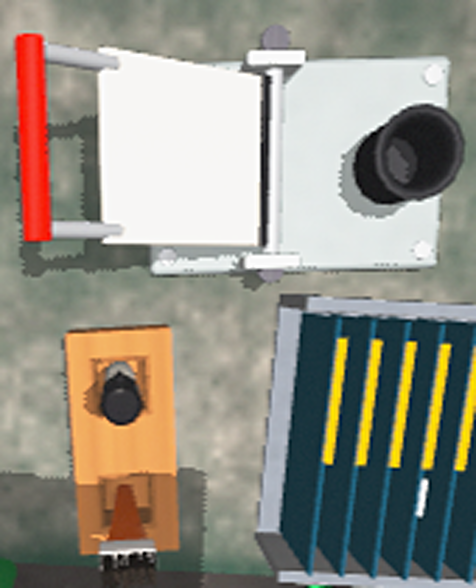

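```bash
python3 - <<'E'
from h import *
np.set_printoptions(precision=1,suppress=True)
f=lambda x,y:(x/2.8+285,y/2.8+25)
W=lambda x,y,z:plane("wrist",f(x,y),z)
print("cap",W(121,404,129)); print("mouth",W(423,151,58))
a,b=W(31,38,122+3),W(36,238,122+3); print("bar",a,b,(a+b)/2,np.linalg.norm(a-b),np.degrees(np.arctan2(*(b-a)[[1,0]])))
a,b=W(276,72,32),W(272,255,32);print("hinge",a,b,(a+b)/2,np.degrees(np.arctan2(*(b-a)[[1,0]])))
c=[W(66,335,42),W(169,326,42),W(177,548,42),W(80,556,42)];print("block",c,sum(c)/4)
print("hole",W(120,387,42))
# side, top
g=lambda x,y:(x/3+210,y/3+180)
print("side cap",plane("side",g(373,176),129),"mouth",plane("side",g(94,297),58))
h=lambda x,y:(x/3+250,y/3+160)
print("top cap",plane("top",h(221,312),129),"mouth",plane("top",h(242,108),58),"bar",(plane("top",h(54,226),125)+plane("top",h(122,284),125))/2)
E
```

```text
cap [499.2 227.9 129. ]
mouth [650.3 215.2  58. ]
bar [556.  335.5 125. ] [514.9 289.5 125. ] [535.5 312.5 125. ] 61.72016964650474 -131.752413027347
hinge [630.5 277.3  32. ] [583.9 222.8  32. ] [607.2 250.1  32. ] -130.54875064193962
block [array([495. , 258.1,  42. ]), array([530.9, 230.9,  42. ]), array([468.3, 153.3,  42. ]), array([432.2, 180.5,  42. ])] [481.6 205.7  42. ]
hole [497.7 225.7  42. ]
side cap [500.7 232.  129. ] mouth [650.3 214.9  58. ]
top cap [501.  226.8 129. ] mouth [652.  214.6  58. ] bar [536.4 311.5 125. ]
```

```bash
python3 - <<'E'
from h import *
np.set_printoptions(precision=1,suppress=True)
def P(n):
    K,R,t=cm(n); return K@np.c_[R,t]
a=np.array([[282/2.8+285],[298/2.8+25]]);b=np.array([[230/3+210.],[248/3+180]])
X=cv2.triangulatePoints(P("wrist"),P("side"),a,b);print((X[:3]/X[3]).T)
E
```

```text
[[574.2 211.4  81.1]]
```

Call:
carry_out:
  targets:
    - [[0,0,1],[15,14,-30],56]
    - [[0,0,1],[29,29,-65],56]
    - [[0,0,1],[29,29,-100],56]
    - [[0,0,1],[29,29,-135],56]
    - [[0,0,1],[29,29,-165],56]
    - [[0,0,1],[29,29,-165],56]

```text
t: 5.68
ee_pos: [495.8, 226.2, 162.2]
orientation: [-2.858, -1.304, 0.016]
ft_force: [-0.2, -0.9, -0.6]
width: 56.5
```

```bash
python3 - <<'E'
from h import *
np.set_printoptions(precision=1,suppress=True)
o=monitor.get_obs(); print(o["ee_pos"],o["width"])
save("wrist","w2.png")
E
```

```text
[495.8 226.2 162.2] 56.460268119687285
```

View pics/w2.png

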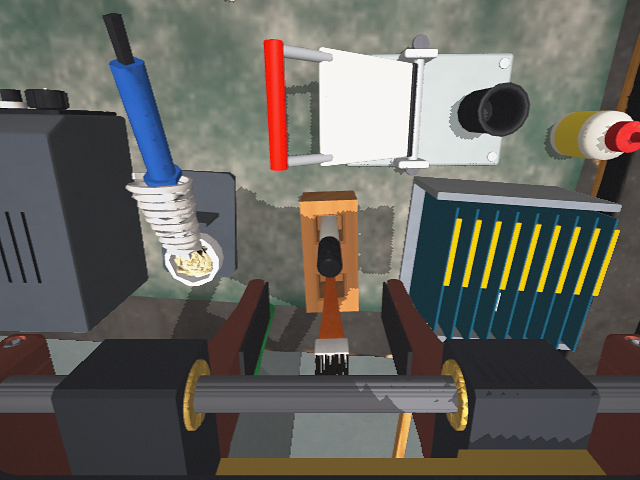

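```bash
python3 - <<'E'
from h import *
np.set_printoptions(precision=1,suppress=True)
o=monitor.get_obs(); print(o["ee_pos"],o["width"],o["orientation"],o["qvel"])
print(plane("wrist",(329,268),129), proj("wrist",[500,227.5,129]))
save("wrist","w2c.png",(250,180,410,380),3)
E
```

```text
[497.5 226.9 165.2] 55.70929289345918 [-2.9 -1.3  0. ] [-0.  -0.1 -0.1  0.   0.  -0. ]
[500.  228.1 129. ] [329.6 268.7]
```

View pics/w2c.png

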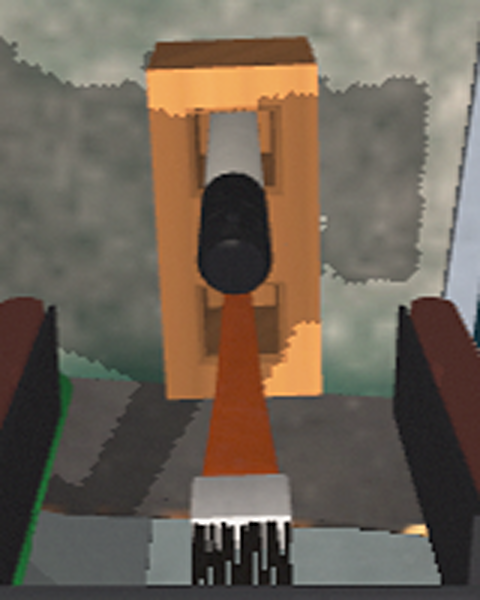

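Call:
carry_out:
  targets:
    - [[0,0,0],[0,0,-20],56]
    - [[0,0,0],[0,0,-40],56]
    - [[0,0,0],[0,0,-60],56]
    - [[0,0,0],[0,0,-75],56]
    - [[0,0,0],[0,0,-82],56]
    - [[0,0,0],[0,0,-82],40]
    - [[0,0,0],[0,0,-82],25]
    - [[0,0,0],[0,0,-82],15]
    - [[0,0,0],[0,0,-82],5]
    - [[0,0,0],[0,0,-82],5]

```text
t: 6.62
ee_pos: [500.2, 228.1, 86.8]
orientation: [2.858, 1.304, 0.003]
ft_force: [0.1, -0.1, -0.7]
width: 26.0
```

Call:
carry_out:
  targets:
    - [[0,0,0],[0,0,0],5]
    - [[0,0,0],[0,0,0],5]
    - [[0,0,0],[0,0,0],5]
    - [[0,0,0],[0,0,0],5]

```text
t: 6.95
ee_pos: [499.7, 227.9, 86.0]
orientation: [-2.858, -1.304, -0.001]
ft_force: [-0.5, 0.5, 4.4]
width: 12.4
```

```bash
python3 - <<'E'
from h import *
np.set_printoptions(precision=2,suppress=True)
o=monitor.get_obs(); print(o["ee_pos"],o["width"],o["orientation"],o["ft_force"])
save("wrist","w3.png"); save("side","s3.png",(210,130,430,330),3)
E
```

```text
[499.73 227.89  86.01] 12.424626309688362 [-2.86 -1.3  -0.  ] [-0.51  0.49  4.43]
```

View pics/w3.png

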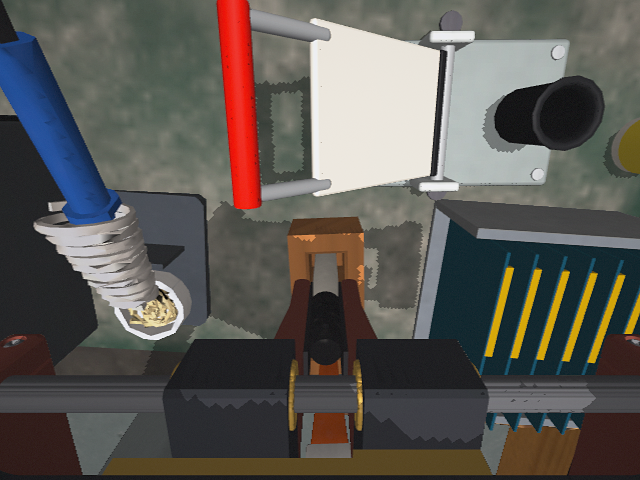

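View pics/s3.png

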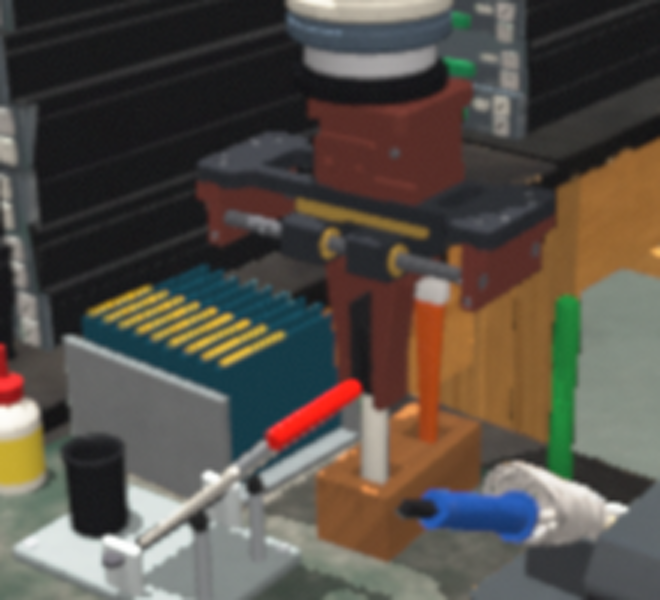

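Call:
carry_out:
  targets:
    - [[0,0,0],[0,0,8],5]
    - [[0,0,0],[0,0,20],5]
    - [[0,0,0],[0,0,40],5]
    - [[0,0,0],[0,0,65],5]
    - [[0,0,0],[0,0,90],5]
    - [[0,0,0],[0,0,110],5]
    - [[0,0,0],[0,0,120],5]
    - [[0,0,0],[0,0,120],5]
    - [[0,0,0],[0,0,120],5]

```text
t: 7.8
ee_pos: [499.5, 227.8, 206.0]
orientation: [2.858, 1.304, 0.001]
ft_force: [-0.8, -0.1, -0.4]
width: 12.3
```

```bash
python3 - <<'E'
from h import *
np.set_printoptions(precision=2,suppress=True)
o=monitor.get_obs(); print(o["ee_pos"],o["width"],o["orientation"],o["ft_force"],o["t"])
save("wrist","w4.png"); save("side","s4.png",(210,50,430,310),2.3)
E
```

```text
[499.5  227.78 205.95] 12.275710562924937 [2.86 1.3  0.  ] [-0.82 -0.1  -0.43] 7.8
```

View pics/w4.png

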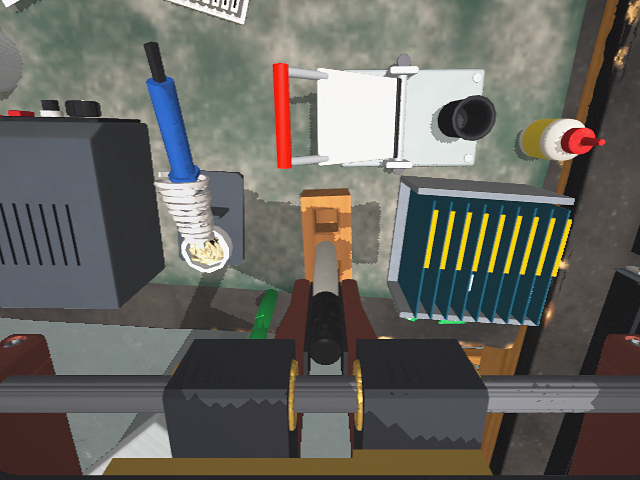

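View pics/s4.png

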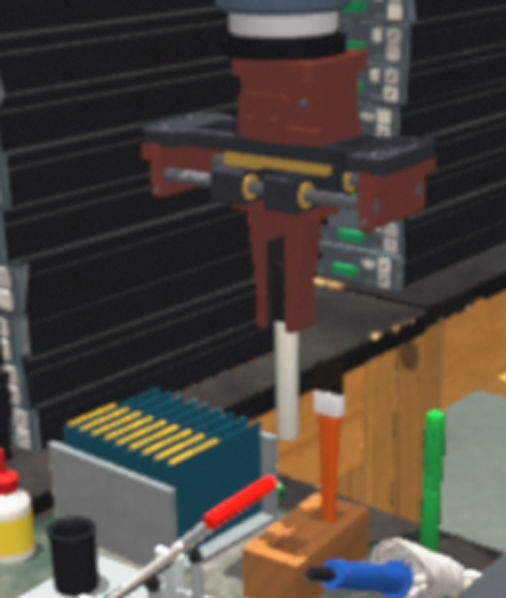

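```bash
python3 - <<'E'
from h import *
np.set_printoptions(precision=1,suppress=True)
for n in("wrist","side"):
    print(n,proj(n,[499.5,227.8,126.5]),proj(n,[499.5,227.8,206]),proj(n,[499.5,227.8,249]))
save("wrist","w4c.png",(280,210,380,380),3.5)
save("side","s4c.png",(300,130,370,260),4.5)
for n in("wrist","side"):
  vision.get_image(n)
  for q in ["marker_foot","marker_top"]:
    for r in place_of(q,n)[:2]: print(q,round(r["confidence"],2),w(n,r["point"]),proj(n,w(n,r["point"])))
E
```

```text
wrist [327.2 247.9] [327.9 300.7] [328.5 353.8]
side [334.9 239. ] [334.5 190.5] [334.2 162.5]
marker_foot 0.97 [497.4 225.  125.2] [327.5 252.3]
marker_foot 0.66 [391.  194.6  -2.2] [273.1 291.3]
marker_top 0.66 [496.5 227.9 245.6] [321.9 353.1]
marker_top 0.24 [491.6 220.7 185.9] [324.8 301.4]
marker_foot 0.67 [388.5 191.1  -1. ] [396.9 293.9]
marker_foot 0.58 [501.  227.1 125.6] [333.8 239.3]
marker_top 0.98 [498.9 227.7 248.5] [334.7 162.9]
marker_top 0.72 [387.7 191.6 120.1] [400.6 229.9]
```

View pics/w4c.png

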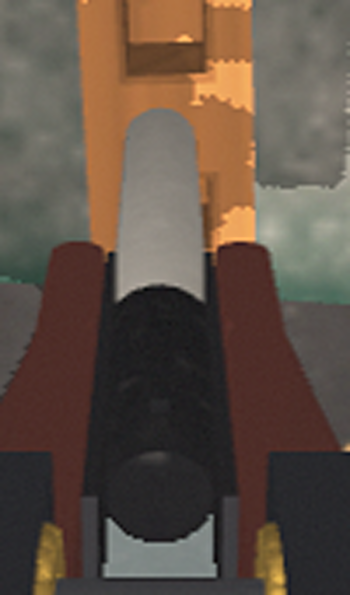

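View pics/s4c.png

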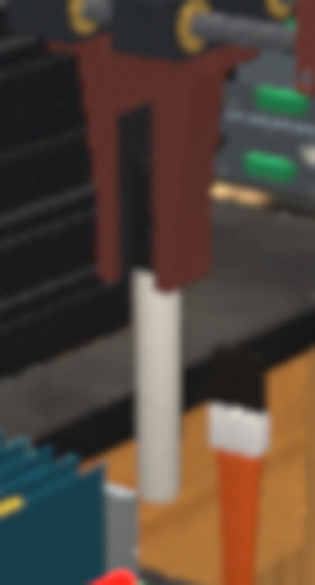

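Call:
carry_out:
  targets:
    - [[0,0,0],[25,-2,0],5]
    - [[0,0,0],[55,-5,0],5]
    - [[0,0,0],[90,-8,0],5]
    - [[0,0,0],[120,-10,0],5]
    - [[0,0,0],[142,-12,0],5]
    - [[0,0,0],[151,-13,-10],5]
    - [[0,0,0],[151,-13,-30],5]
    - [[0,0,0],[151,-13,-42],5]
    - [[0,0,0],[151,-13,-42],5]
    - [[0,0,0],[151,-13,-42],5]

```text
t: 9.13
ee_pos: [648.9, 214.7, 162.3]
orientation: [-2.858, -1.304, 0.005]
ft_force: [-0.5, -0.3, -0.3]
width: 12.9
```

```bash
python3 - <<'E'
from h import *
np.set_printoptions(precision=2,suppress=True)
o=monitor.get_obs(); print(o["ee_pos"],o["width"],o["orientation"],o["ft_force"],o["t"])
save("wrist","w5.png",(220,160,440,400),2.5); save("side","s5.png",(190,130,300,330),3)
for n in("wrist","side"):
    print(n,proj(n,[650.5,214.8,84]),proj(n,[650.5,214.8,58]))
E
```

```text
[648.94 214.69 162.33] 12.853601937974823 [-2.86 -1.3   0.01] [-0.53 -0.29 -0.25] 9.1333
wrist [327.07 248.3 ] [326.92 237.41]
side [239.86 264.65] [241.2  278.97]
```

View pics/w5.png

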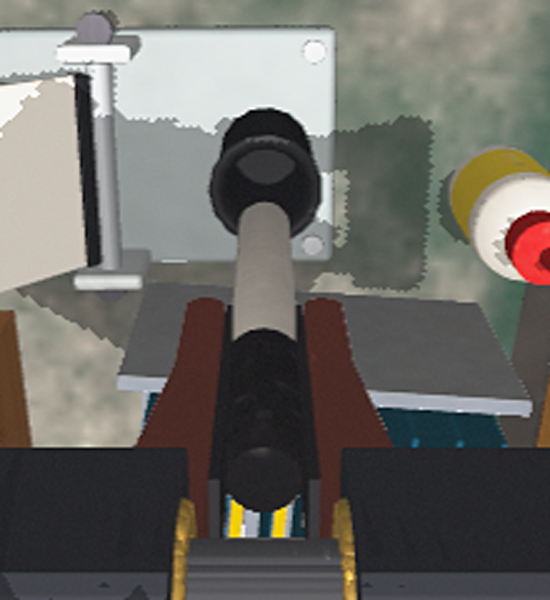

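View pics/s5.png

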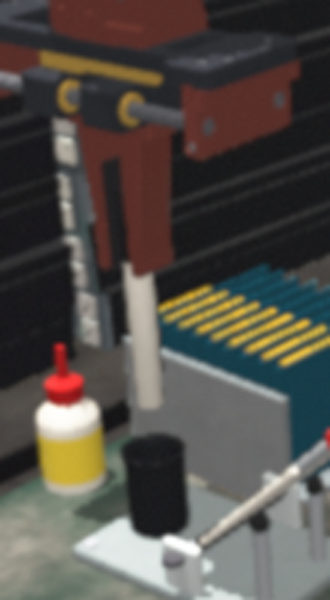

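Call:
carry_out:
  targets:
    - [[0,0,0],[1,1,0],5]
    - [[0,0,0],[1,1,-8],5]
    - [[0,0,0],[1,1,-18],5]
    - [[0,0,0],[1,1,-28],5]
    - [[0,0,0],[1,1,-36],5]
    - [[0,0,0],[1,1,-40],5]
    - [[0,0,0],[1,1,-40],5]

```text
t: 9.82
ee_pos: [650.6, 215.5, 121.7]
orientation: [-2.858, -1.304, 0.005]
ft_force: [-0.4, -0.1, -0.8]
width: 12.6
```

```bash
python3 - <<'E'
from h import *
np.set_printoptions(precision=2,suppress=True)
save("wrist","w6.png",(240,180,420,380),3)
save("side","s6.png",(190,130,300,330),3)
o=monitor.get_obs(); print(o["ee_pos"],o["width"],o["orientation"],o["ft_force"],o["t"])
E
```

```text
[651.53 215.79 123.33] 11.791220523497179 [-2.86 -1.3   0.  ] [0.83 0.17 1.03] 9.9167
```

View pics/w6.png

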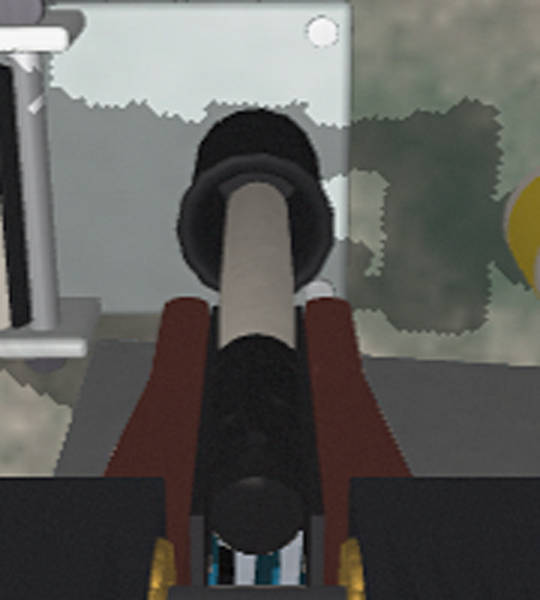

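View pics/s6.png

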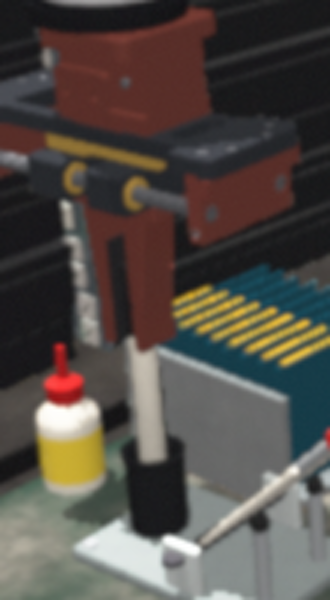

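Call:
carry_out:
  targets:
    - [[0,0,0],[0,0,-8],5]
    - [[0,0,0],[0,0,-16],5]
    - [[0,0,0],[0,0,-23],5]
    - [[0,0,0],[0,0,-28],5]
    - [[0,0,0],[0,0,-31],5]
    - [[0,0,0],[0,0,-31],5]
    - [[0,0,0],[0,0,-31],5]

```text
t: 10.5
ee_pos: [651.7, 215.8, 92.5]
orientation: [2.858, 1.304, 0.0]
ft_force: [-0.1, -0.2, -0.9]
width: 12.0
```

```bash
python3 - <<'E'
from h import *
np.set_printoptions(precision=2,suppress=True)
save("wrist","w7.png",(240,180,420,380),3)
save("side","s7.png",(190,130,300,330),3)
o=monitor.get_obs(); print(o["ee_pos"],o["width"],o["orientation"],o["ft_force"],o["t"])
E
```

```text
[651.68 215.83  92.59] 12.37521520480352 [2.86 1.3  0.  ] [ 0.94  0.18 -0.6 ] 10.6
```

View pics/w7.png

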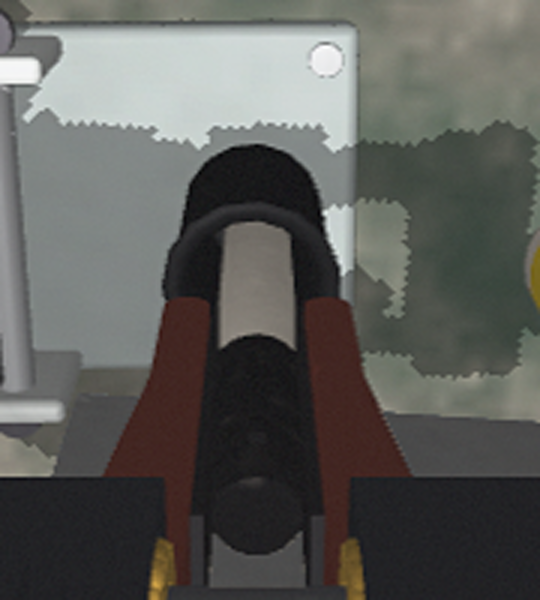

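View pics/s7.png

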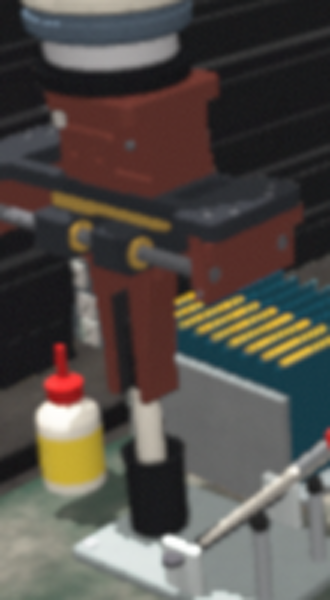

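Call:
carry_out:
  targets:
    - [[0,0,0],[0,0,0],16]
    - [[0,0,0],[0,0,0],25]
    - [[0,0,0],[0,0,0],40]
    - [[0,0,0],[0,0,0],50]
    - [[0,0,0],[0,0,0],50]
    - [[0,0,0],[0,0,0],50]
    - [[0,0,0],[0,0,15],50]
    - [[0,0,0],[0,0,40],50]
    - [[0,0,0],[0,0,75],50]
    - [[0,0,0],[0,0,110],50]

```text
t: 11.43
ee_pos: [650.9, 215.6, 204.2]
orientation: [-2.858, -1.304, 0.002]
ft_force: [0.5, -0.0, -0.5]
width: 50.0
```

Call:
carry_out:
  targets:
    - [[0,0,0],[-20,15,20],50]
    - [[0,0,0],[-45,38,35],50]
    - [[0,0,0],[-70,60,35],50]
    - [[0,0,0],[-95,80,35],50]
    - [[0,0,0],[-115,97,35],50]
    - [[0,0,0],[-115,97,35],50]
    - [[0,0,0],[-115,97,35],50]

```text
t: 12.02
ee_pos: [535.9, 313.7, 239.1]
orientation: [2.857, 1.307, 0.002]
ft_force: [0.5, 1.0, 0.4]
width: 50.2
```

```bash
python3 - <<'E'
from h import *
np.set_printoptions(precision=2,suppress=True)
save("wrist","w8.png")
save("side","s8.png",(190,150,410,350),3)
save("top","t8.png",(250,160,410,340),3)
o=monitor.get_obs(); print(o["ee_pos"],o["width"],o["orientation"],o["ft_force"],o["t"])
E
```

```text
[537.48 312.32 238.28] 49.991951065269504 [2.86 1.3  0.  ] [-0.27 -0.08 -0.08] 12.1667
```

View pics/w8.png

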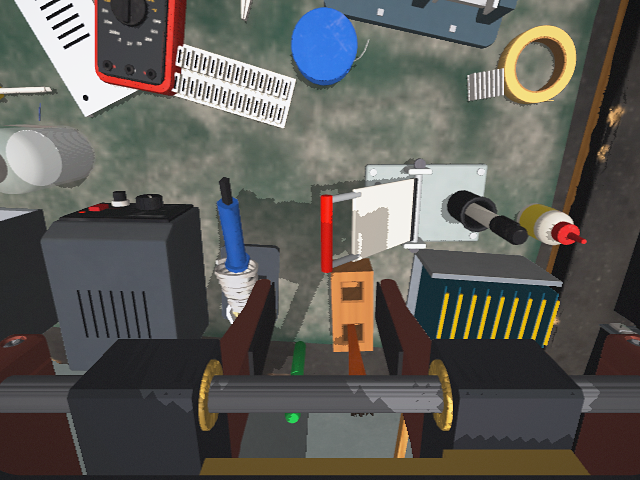

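View pics/s8.png

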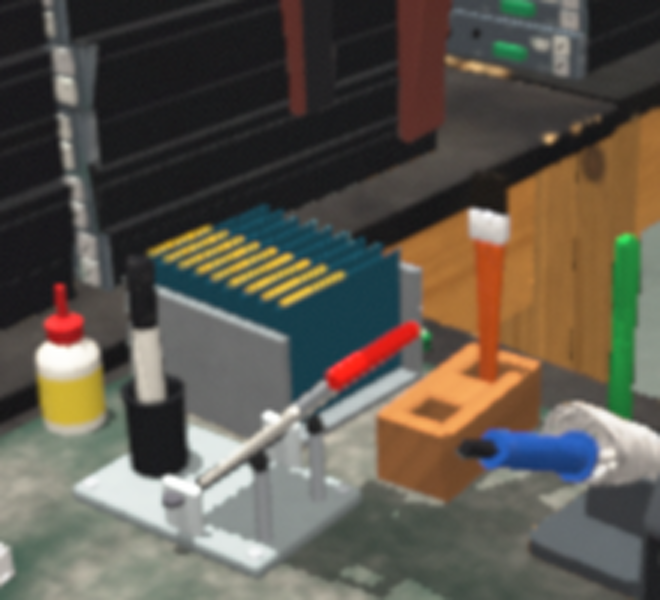

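```bash
python3 - <<'E'
from h import *
np.set_printoptions(precision=1,suppress=True)
for n in("wrist","side"):
  save(n,f"c_{n}.png",(310,180,430,290) if n=="wrist" else (220,220,340,320),6 if n=="wrist" else 6)
  for q in ["marker_foot","marker_top","flap_bar"]:
    for r in place_of(q,n)[:2]: print(n,q,round(r["confidence"],2),w(n,r["point"]),proj(n,w(n,r["point"])))
  print(n,proj(n,[651,215.5,134]),proj(n,[536.5,312,122]))
E
```

```text
wrist marker_foot 0.86 [390.5 195.5  -0.9] [299.3 343.3]
wrist marker_foot 0.61 [647.5 214.4  13.5] [460.6 206.3]
wrist marker_top 0.85 [388.5 189.4 119.3] [293.6 420.3]
wrist marker_top 0.66 [648.8 215.5 134.4] [517.6 238. ]
wrist flap_bar 0.93 [535.8 311.7 118.4] [325.4 234. ]
wrist flap_bar 0.67 [645.9 208.5  75.2] [486.9 226.3]
wrist [520. 236.] [325.9 234.4]
side marker_foot 0.97 [389.2 192.8  -0.1] [396.8 294. ]
side marker_top 0.91 [651.7 212.2 135.7] [236.4 234.4]
side marker_top 0.88 [387.3 190.3 124.5] [400.8 227.2]
side flap_bar 0.66 [536.6 316.9 125.5] [315.2 267.2]
side [236.8 236.2] [315.  267.8]
```

View pics/c_wrist.png

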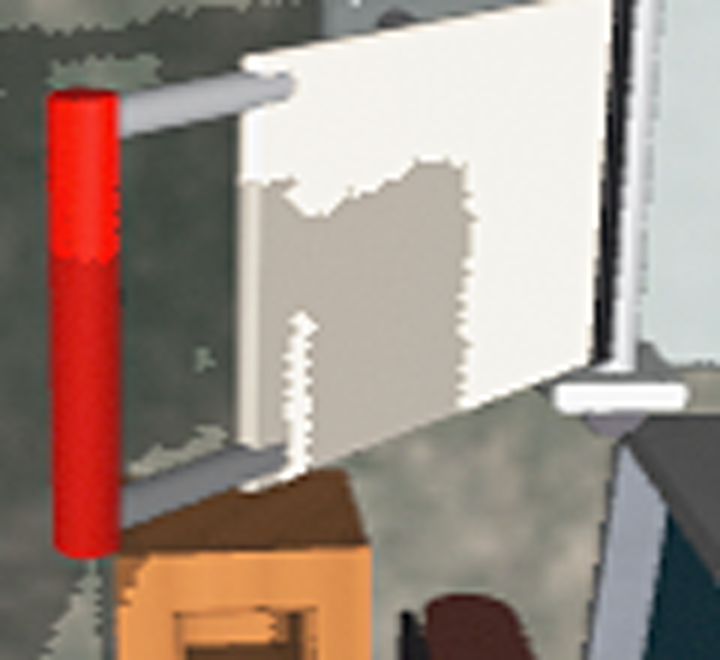

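View pics/c_side.png

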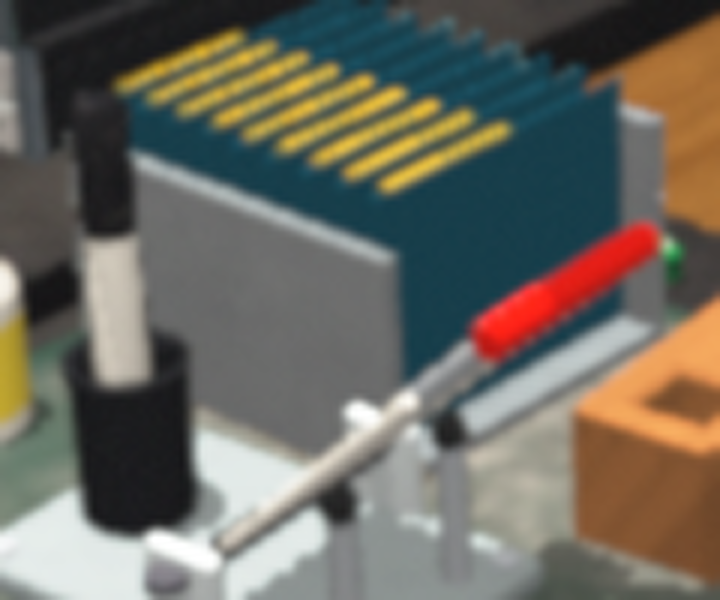

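Call:
carry_out:
  targets:
    - [[0,0,0],[0,0,-30],40]
    - [[0,0,0],[0,0,-60],40]
    - [[0,0,0],[0,0,-90],40]
    - [[0,0,0],[0,0,-115],40]
    - [[0,0,0],[0,0,-125],40]
    - [[0,0,0],[0,0,-131],40]
    - [[0,0,0],[0,0,-131],40]

```text
t: 13.15
ee_pos: [536.4, 312.7, 106.0]
orientation: [2.858, 1.304, -0.002]
ft_force: [-0.4, -0.4, 0.3]
width: 39.9
```

```bash
python3 - <<'E'
from h import *
np.set_printoptions(precision=2,suppress=True)
save("wrist","w9.png",(220,180,440,400),3)
save("side","s9.png",(220,150,400,330),3)
o=monitor.get_obs(); print(o["ee_pos"],o["width"],o["ft_force"],o["t"])
E
```

```text
[537.43 313.29 107.91] 39.97616791215893 [ 1.34 -0.49  0.11] 13.25
```

View pics/w9.png

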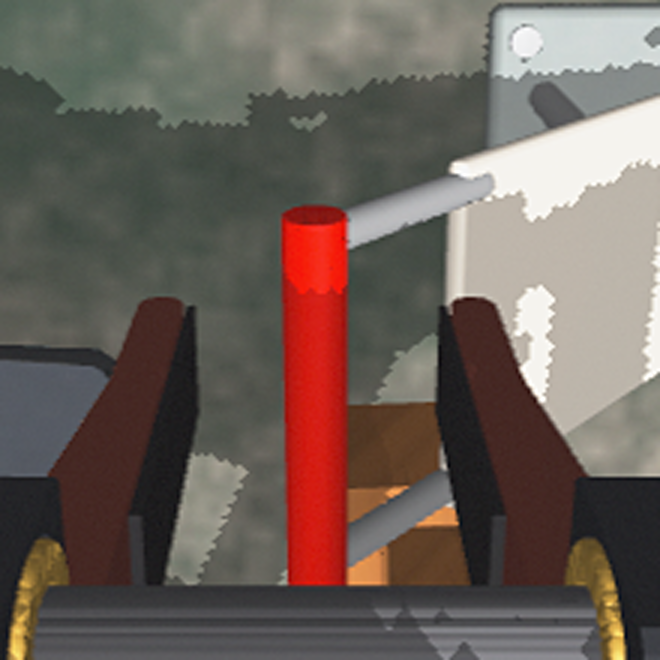

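View pics/s9.png

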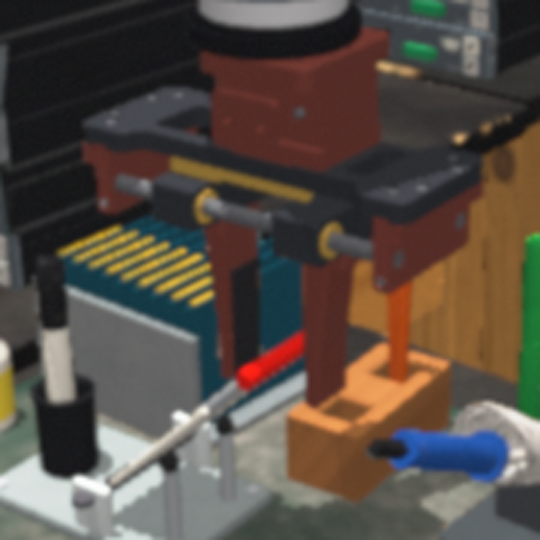

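Call:
carry_out:
  targets:
    - [[0,0,0],[0,0,0],28]
    - [[0,0,0],[0,0,0],20]
    - [[0,0,0],[0,0,0],14]
    - [[0,0,0],[0,0,0],10]
    - [[0,0,0],[0,0,0],7]
    - [[0,0,0],[0,0,0],5]
    - [[0,0,0],[0,0,0],5]
    - [[0,0,0],[0,0,0],5]

```text
t: 13.92
ee_pos: [536.6, 313.0, 106.9]
orientation: [-2.858, -1.304, -0.0]
ft_force: [-1.2, 1.4, 2.6]
width: 9.1
```

```bash
python3 - <<'E'
from h import *
np.set_printoptions(precision=2,suppress=True)
save("wrist","w10.png",(220,180,440,400),3)
o=monitor.get_obs(); print(o["ee_pos"],o["width"],o["ft_force"],o["t"])
E
```

```text
[536.57 313.03 106.93] 9.147390510329672 [-2.    1.34  3.73] 13.9667
```

View pics/w10.png

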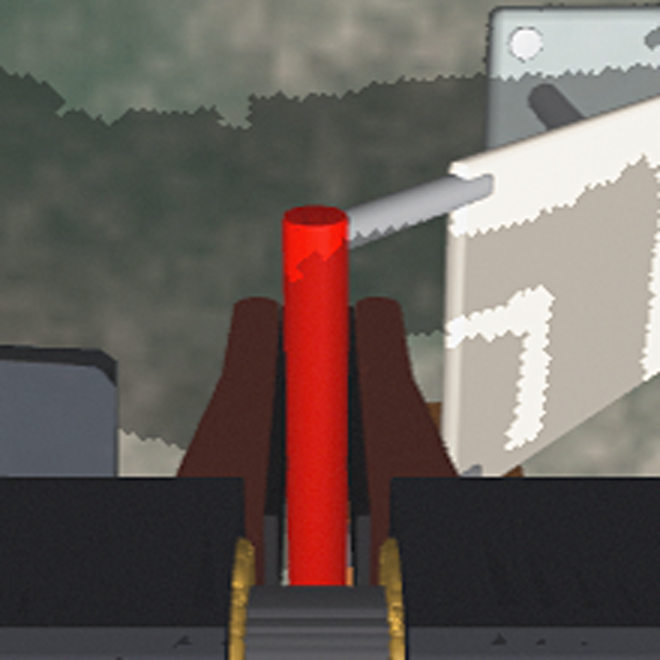

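```bash
python3 - <<'E'
import numpy as np
r=[]
for t in np.linspace(0.04,0.8,20):
    s=132*(np.sin(.8)-np.sin(.8-t)); z=132*(np.cos(.8-t)-np.cos(.8)); r.append([round(.752*s),round(-.659*s),round(z)])
print(r[:10]); print([[a-b for a,b in zip(q,r[9])] for q in r[10:]])
E
```

```text
[[3, -2, 4], [6, -5, 7], [9, -8, 11], [12, -10, 14], [15, -13, 17], [18, -16, 20], [22, -19, 23], [25, -22, 25], [29, -25, 27], [33, -29, 30]]
[[3, -3, 2], [7, -6, 3], [11, -9, 5], [15, -13, 6], [18, -16, 7], [22, -20, 8], [26, -23, 9], [30, -26, 10], [34, -30, 10], [38, -33, 10]]
```

Call:
carry_out:
  targets:
    - [[0,0,0],[3,-2,4],5]
    - [[0,0,0],[6,-5,7],5]
    - [[0,0,0],[9,-8,11],5]
    - [[0,0,0],[12,-10,14],5]
    - [[0,0,0],[15,-13,17],5]
    - [[0,0,0],[18,-16,20],5]
    - [[0,0,0],[22,-19,23],5]
    - [[0,0,0],[25,-22,25],5]
    - [[0,0,0],[29,-25,27],5]
    - [[0,0,0],[33,-29,30],5]

```text
t: 14.8
ee_pos: [570.3, 283.9, 137.3]
orientation: [-2.858, -1.304, -0.002]
ft_force: [-0.1, 2.9, 1.6]
width: 9.3
```

```bash
python3 - <<'E'
from h import *
np.set_printoptions(precision=2,suppress=True)
save("wrist","w11.png",(220,180,440,400),3)
save("side","s11.png",(220,150,400,330),3)
o=monitor.get_obs(); print(o["ee_pos"],o["width"],o["ft_force"],o["moment"],o["t"])
E
```

```text
[570.8  283.44 137.57] 8.918998542447559 [-1.55  3.34  6.12] [0.54 0.45 0.05] 14.9
```

View pics/w11.png

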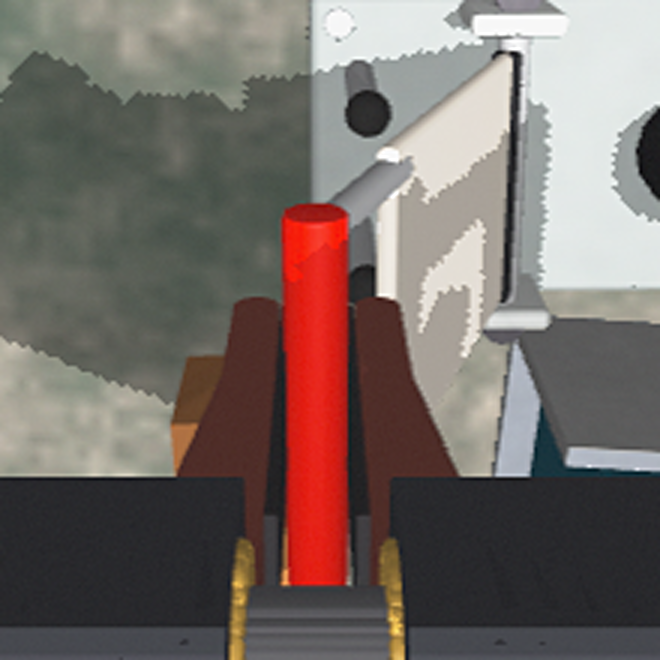

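View pics/s11.png

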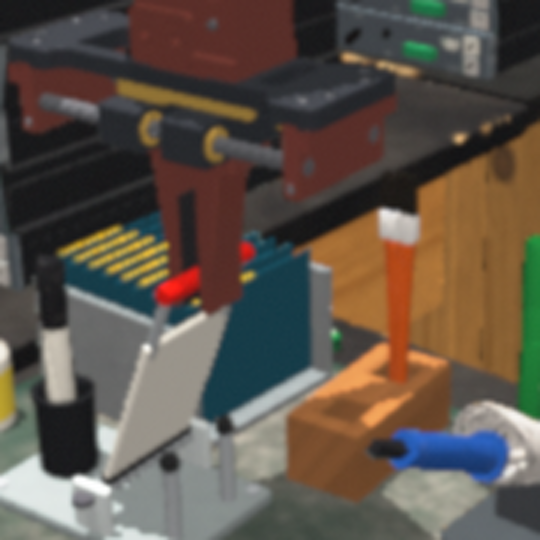

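Call:
carry_out:
  targets:
    - [[0,0,0],[3,-3,2],5]
    - [[0,0,0],[7,-6,3],5]
    - [[0,0,0],[11,-9,5],5]
    - [[0,0,0],[15,-13,6],5]
    - [[0,0,0],[18,-16,7],5]
    - [[0,0,0],[22,-20,8],5]
    - [[0,0,0],[26,-23,9],5]
    - [[0,0,0],[30,-26,10],5]
    - [[0,0,0],[34,-30,10],5]
    - [[0,0,0],[37,-32,10],5]

```text
t: 15.73
ee_pos: [607.2, 251.3, 146.8]
orientation: [2.858, 1.304, 0.0]
ft_force: [0.6, 2.5, 4.8]
width: 9.1
```

Call:
carry_out:
  targets:
    - [[0,0,0],[0,0,0],5]
    - [[0,0,0],[0,0,0],5]
    - [[0,0,0],[0,0,0],5]
    - [[0,0,0],[0,0,0],5]

```text
t: 16.07
ee_pos: [606.5, 251.9, 146.8]
orientation: [2.858, 1.304, 0.0]
ft_force: [1.1, 2.3, 4.5]
width: 9.2
```

```bash
python3 - <<'E'
from h import *
np.set_printoptions(precision=2,suppress=True)
save("wrist","w12.png",(180,100,440,400),2)
save("side","s12.png",(210,150,350,330),4*0.8)
o=monitor.get_obs(); print(o["ee_pos"],o["width"],o["ft_force"],o["moment"],o["t"])
for n in("side","wrist"):
  vision.get_image(n)
  for q in ["marker_foot","marker_top","flap_bar","flap_hinge"]:
    for r in place_of(q,n)[:2]: print(n,q,round(r["confidence"],2),w(n,r["point"]),proj(n,w(n,r["point"])))
E
```

```text
[606.42 251.91 146.78] 9.131883769479657 [0.91 2.7  4.39] [ 0.46 -0.    0.1 ] 16.1667
side marker_foot 0.62 [391.5  191.08   1.73] [395.28 292.65]
side marker_top 0.87 [387.01 190.35 123.05] [400.94 227.97]
side marker_top 0.77 [651.97 214.56 135.81] [236.14 234.94]
side flap_bar 0.79 [605.75 253.64 165.28] [264.47 225.87]
side flap_bar 0.56 [651.46 215.12  61.7 ] [240.4  277.08]
side flap_hinge 0.89 [609.69 251.85  29.47] [267.44 304.68]
wrist marker_foot 0.97 [649.01 215.07  12.94] [392.35 227.47]
wrist marker_top 0.65 [650.7  212.19 133.04] [438.07 290.44]
wrist flap_bar 0.7 [608.8  252.98 158.96] [329.52 308.39]
wrist flap_hinge 0.94 [606.61 249.5   27.27] [328.51 234.33]
```

View pics/w12.png

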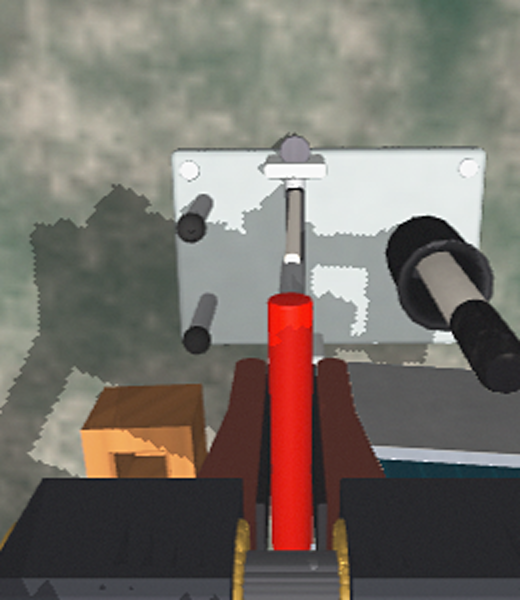

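View pics/s12.png

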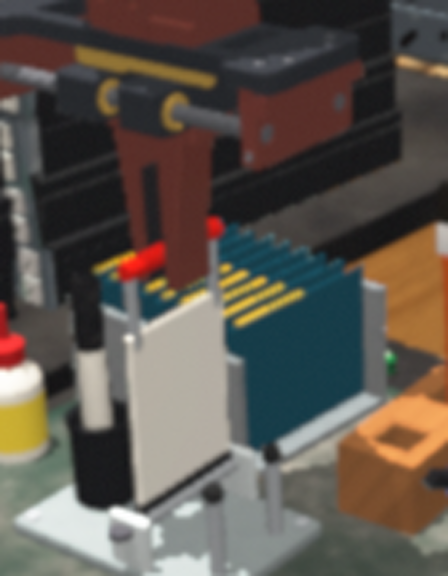

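```bash
python3 - <<'E'
from h import *
np.set_printoptions(precision=1,suppress=True)
d=np.array([.752,-.659,0])
save("wrist","w13.png",(280,140,380,400),2.3*1)
im=vision.get_image("wrist")[150:340,290:370,::-1]; cv2.imwrite("pics/w13.png",cv2.resize(im,None,fx=3.1,fy=3.1,interpolation=cv2.INTER_CUBIC))
for n,uv,z in [("bar",(325.5,250),162),("bar2",(325.5,300),167),("pin",(327,165),30),("hinge",(327,190),30)]:
    p=plane("wrist",uv,z); print(n,p,p@d)
for n in["wrist"]:
  for z in (30,162): print(proj(n,[606.6,252,z]))
print(np.array([651,215.5,0])@d-55, np.array([606.6,251.8,0])@d)
E
```

```text
bar [626.9 276.7 162. ] 289.09272164983327
bar2 [612.9 260.6 167. ] 289.2014540623783
pin [642.4 292.7  30. ] 290.1518989780862
hinge [629.8 278.2  30. ] 290.27498529150296
[326.5 233.1]
[327.3 315.9]
292.5375 290.227
```

View pics/w13.png

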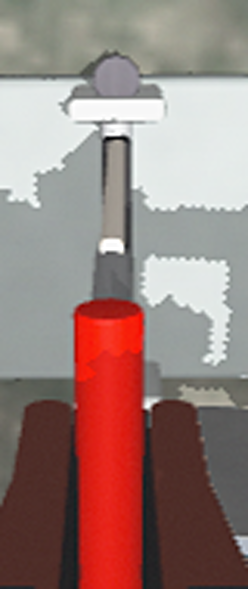

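Call:
carry_out:
  targets:
    - [[0,0,0],[1,-1,0],5]
    - [[0,0,0],[1,-1,0],5]
    - [[0,0,0],[1,-1,0],5]
    - [[0,0,0],[1,-1,0],5]
    - [[0,0,0],[1,-1,0],5]
    - [[0,0,0],[1,-1,0],5]
    - [[0,0,0],[1,-1,0],5]
    - [[0,0,0],[1,-1,0],5]

```text
t: 17.43
ee_pos: [607.6, 250.9, 146.8]
orientation: [-2.858, -1.304, -0.0]
ft_force: [1.2, 2.7, 5.5]
width: 9.4
```

```bash
python3 - <<'E'
from h import *
np.set_printoptions(precision=2,suppress=True)
save("wrist","w14.png",(180,100,440,400),2)
save("side","s14.png",(210,150,370,330),3.3)
o=monitor.get_obs(); print(o["ee_pos"],o["width"],o["ft_force"],o["qvel"],o["t"])
E
```

```text
[607.54 250.93 146.79] 9.15620028659336 [0.03 3.06 5.83] [-0. -0. -0.  0.  0. -0.] 17.5333
```

View pics/w14.png

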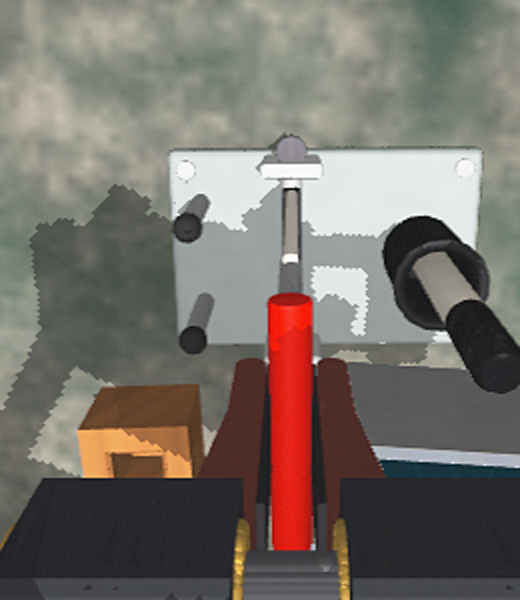

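View pics/s14.png

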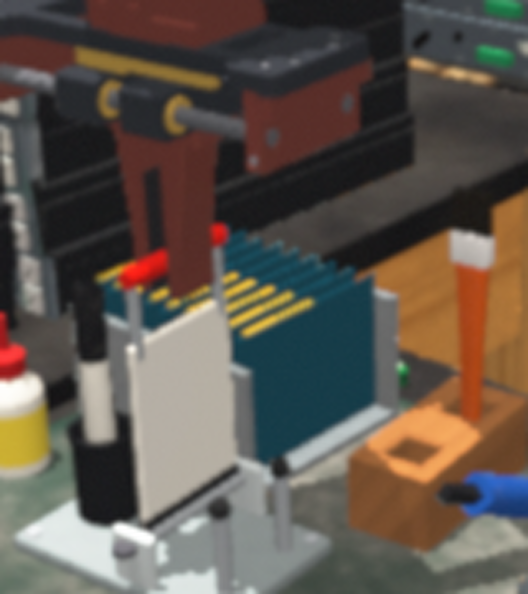

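The flap is upright: hinge at (291,170) and bar end at (290,300) line up in the wrist crop. The marker stands free in the tube, the brush is still in its hole, and the arm is at rest. I'm handing the job in.

```bash
python3 -c "
from h import *
print(order.close_job())"
```

```text
the job is handed in; nothing more can be done
None
```

I took the marker from the block, lowered it into the black tube to about 1 mm above the floor and let go. I then gripped the red bar, swung the flap up to its balance point, and handed the job in at about 17.5 s, still holding it. The hand-in gives no verdict, so the result rests on my own measurements.

- **Marker:** it stands cap up and untouched, leaning slightly. The cap end measures about 133–136 mm above the desk in both views (134 mm is fully seated).
- **Flap:** before a final nudge of about 1.4 mm, the bar measured 1–2 mm (about 0.01–0.02 rad) short of upright. In the last wrist picture the hinge and bar line up, and the arm was at rest with about 6 N at the wrist.
- **Clearance and brush:** there is a clear gap between the flap and the marker, and the brush is still in its hole.
- **Disagreements:** position estimates from the different views differed by 1–2 mm. The network detections often picked the green look-alike as the marker, so I told them apart from the pictures.

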